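Empty a tray of buckle blanks into the polisher tub over its rim

ROBOT

A 7-joint arm with a two-finger parallel gripper is mounted at the origin on the work surface. World frame = base frame: x ahead of the robot, y to its left, z up, the work surface at z = 0. Lengths are in m, angles in rad, forces in N, time in s.
With the tool pointing down it reaches from about 0.4 to 0.85 m from the base axis. Payload 10.4 kg.
Tool frame: the origin (TCP) lies on the mounting face of the last link; the fingertips stand 173 mm ahead of it and the grasp point (between the pads) lies 155 mm ahead of it (manip.tip_extent is the distance from the TCP to the fingertips, in m); z points along the fingers, y is the line along which they close (so a half turn about z gives the same grasp; the last joint's range is limited). The gripper opens to 85 mm and grips with 20 to 120 N. Pads are 22 mm wide; open, the fingers measure 114 mm over their backs; the gripper's body (76 mm by 85 mm) begins 54 mm behind the grasp point. The pads swing forward as they close: fully open they stand 13 mm farther back than shut.
Start: joints at [1.224, 0.332, -0.065, 1.46, 0.022, 1.35, -0.088], TCP at [0.199, -0.593, 0.405] pointing down, gripper open.
Joint ranges: [-2.6, 2.6], [-0.5, 2.12], [-1.47, 1.34], [0.16, 2.42], [-1.27, 4.41], [0.06, 2.06], [-2.6, 2.6]. Speed limits (rad/s): [2.22, 2.22, 2.79, 2.79, 3.14, 3.14, 3.14].

INTERFACE

Orientations are given as a unit quaternion [x, y, z, w].
In Python, from workcell import manip gives the robot as it stands.
- The arm moves only by the tool move_arm, never from a script. Its argument "plan" is one flat list of numbers, 7 for each row, row after row: the turn, a rotation vector about the tool's x, y, z in rad, then the shift along the tool's x, y, z in m, then the finger opening in m, from 0 to 0.0854. In form: [ax, ay, az, dx, dy, dz, gripper, ax, ay, az, dx, dy, dz, gripper, ...]. A call has 1 to 12 rows; each row is the pose to reach, as a shift and turn from the pose commanded when the call began, along the tool's axes at that moment; what a row does not reach only later rows make up. A row lasts 1/8 s, in which the tool goes at most 62.5 mm and 10.7 degrees, less where a joint would pass 70% of its speed; a pose out of reach is approached as far as the arm can. A call with a gripper value outside its range is refused whole. The fingers move at their own pace and stop on an object; "squeeze" is the grip in N (left out, the last holds). Time passes only in rows, so rows that repeat a pose let the fingers close. It gives the time, the measured TCP pose, the force, the opening and the grip force at its end, in the units of the state.
- manip.get_obs(): the state, without advancing time (a new reading comes with each control period).
- manip.camera(name): name is "side" or "top" or "wrist"; returns a dict with "color" (480x640x3 uint8, red, green, blue), "fx", "fy", "cx", "cy" (pixels), "cam_to_world" (4x4, takes a point from camera to world coordinates); the wrist camera has in their place "mount" (4x4, takes a point from camera to tool coordinates, whose origin is the TCP and whose axes are the flange's). Camera axes: x right, y down, z forward; pixel columns grow to the right and rows downward; lengths in m; the calibration is good to about 2 mm. The wrist camera is an equidistant fisheye: a pixel r from the principal point sees the ray r / f radians off the axis. A picture is of the moment at which its call begins: read the wrist's pose just before it. There is no depth.
- manip.hand_in(): hands the job in; it is judged then, once.
Trained networks look in a picture, given as the dict that the camera call returned (one of the last four; its "shot" number tells which), for a name from the list of things; names that differ only in an ending like _2 or _b are one class to them, and where a whole thing is asked for, a point or a joint stands for the part that bears it (a point fixed in the world has none). Each returns a list of dicts, best first, with "conf" (0 to 1); they miss things now and then, are a little off and sometimes report something else, mostly with a low value. They report only what shows in the picture. A call takes as long as a camera call. They do not tell look-alikes from the thing itself.
- manip.look_for(picture, label): "position" ([x, y, z] in m, in the coordinates of the camera as it stood for that picture, good to about 4 mm: the middle of the surface that is visible of it).
- manip.silhouettes(picture, label): "pixels" (480x640 bool, what is visible of it).
- manip.tip_of(picture, label): "position" ([x, y, z] in m, in the coordinates of the camera as it stood for that picture, good to about 4 mm: a listed point, or the origin of a listed thing).
The state is a dict: "clock": time; "joint_pos": joint angles; "joint_velocities": joint speeds; "tau": joint torques, N m; "position": TCP position; "ee_rot": TCP orientation; "ft_force": force on the tool from outside, world axes, zero at the start; "torque": the same for the moment, N m; "grip_width": opening from 0.0 (shut) to 1.0 (fully open); "grasp_force": force on a finger pad.
Only numpy, scipy, OpenCV 4.12 (cv2) and the standard library are available. Lean on these libraries where they do the work, as an engineer would, in place of code of your own. Each camera call takes 0.05 s, during which the arm holds its last target. There are 200 camera calls.

TASK

Carry the tray of brass blanks to the steel tub without spilling any, and set it down level, hooked over the tub's near rim: lip inside, heel rib outside, tail on the tray rest. Then, with the rim as pivot, lift the tail until all three blanks have slid into the tub, never touching the blanks with the gripper. Lower the empty tray gently back to lie level, still hooked on the rim, let go of it, and leave the other things on the bench undisturbed.

Things in the scene. Friction and masses are not known exactly. Their poses are not given: they have to be found in the camera images.
- tray_bar (a point): Middle of the tray's carrying bar: a round steel rod 12 mm thick along the tray's y, 150 mm free between two flat uprights, its centre 75 mm above the rib undersides. Axes are the tray's: x to the nose (open pouring front), z up. It is roughly over the centre of mass, so the tray hangs nearly level from it; being round, it can turn between the fingers
- tray_lip (a point): Middle of the lower edge of the lip, the down-turned front rib (3 mm thick, 8 mm deep) at the tray's nose; 123.5 mm ahead of the carrying bar and 75 mm below it, in the tray's frame
- tray_heel (a point): Middle of the lower edge of the heel rib (4 mm thick, 8 mm deep) under the floor; 84 mm ahead of the carrying bar and 75 mm below it, in the tray's frame. Between heel rib and lip is a channel under the floor, 36 mm wide and 8 mm deep, that straddles a rim
- tray_mid (a point): Middle of the tray's footprint at the level of the rib undersides; 32.5 mm ahead of the carrying bar and 75 mm below it. z is the tray's up direction
- tray: The aluminium pouring tray, 0.35 kg; origin below the carrying bar, level with the rib undersides; x to the nose. Pan 185 mm long (60 behind the bar, 125 ahead), 156 wide, 172 over the uprights. Flat 3 mm floor, its top 11 mm above the rib undersides. Side and tail walls reach 43 mm above them; no wall at the nose. It stands on three full-width ribs 8 mm deep: tail rib, heel rib and lip
- tub: Open steel tub of the vibratory polisher, bolted to the bench: 170 (x) by 220 (y) mm outside, 90 high, walls and floor 5 mm. Origin on the bench below the middle of its near rim; x points into the tub. Joined to it, 135 to 185 mm before the rim, a flat tray rest 180 mm wide, top 82 mm above the bench, carries the tail rib of a hooked tray so that it lies level. A 60 mm high motor block stands behind
- tub_rim (a point): Middle of the top edge of the tub's near rim, the straight 5 mm thick wall facing the robot, 90 mm above the bench, running along the tub's y; x points into the tub
- tail_bar (a point): Middle of the U-shaped handle's cross bar behind the tray's tail, for lifting the tail: a round rod 10 mm thick along the tray's y, about 90 mm free, 106 mm behind the carrying bar, 30 mm above the rib undersides, 40 mm clear of the tail wall; it can turn between the fingers
- board: Plain plywood board that the tray stands on at first, 260 (x) by 200 (y) by 18 mm, fixed; origin at the middle of its far edge, underside; the board lies behind it, towards -x
- blank0_c (a point): Centre of flat brass buckle blank 0, 60 x 40 x 6 mm, 0.11 kg, one of three loose ones that lie flat in the tail half of the tray; they slide on the tray's floor once it is tipped steeply (55 to 60 degrees empties it surely)
- blank1_c (a point): Centre of flat brass buckle blank 1, 60 x 40 x 6 mm, 0.11 kg, one of three loose ones that lie flat in the tail half of the tray; they slide on the tray's floor once it is tipped steeply (55 to 60 degrees empties it surely)
- blank2_c (a point): Centre of flat brass buckle blank 2, 60 x 40 x 6 mm, 0.11 kg, one of three loose ones that lie flat in the tail half of the tray; they slide on the tray's floor once it is tipped steeply (55 to 60 degrees empties it surely)
- vise: Engraver's ball vise, heavy steel ball on a rubber ring, 150 mm across, 165 mm tall; origin under its centre. Bystander
- burr_block: Wooden block with upright burrs, 70 x 130 x 75 mm; origin under its centre. Bystander
- jar: Amber glass jar, 70 mm across, 100 mm tall; origin under its centre. Bystander
- screwdriver: Screwdriver lying on the bench, 170 mm long. Bystander
Mind the look-alikes: they are no part of the job. Leave any white look-alike of the part that bears blank0_c alone. Leave any black look-alike of the part that bears blank1_c alone.

How it is judged:
By the outcome, as a careful person would: the job done as asked, in the order asked, and still so for the second after the job is handed in, with the robot touching nothing.
It also fails if it takes over 67 s, if anything falls off the work surface, if the arm or the gripper's body presses on something with over 40 N, if the wrist force passes 120 N, or if a joint passes its speed limit or range.

## Working session

There is one attempt and no reset: what is moved stays moved. The work goes in short steps, Python scripts to look and compute and a tool call to move; the robot and the scene stay as the last step left them, time stands still between calls to the robot, and variables do not carry over. Pictures are saved under pics/ and viewed, at most 13 in all, crops included, and the job is handed in when it is done.

Besides the shell and the picture viewer there is one more tool, called after "Request:" as a command line: name --argument value ..., lists and objects as JSON in quotes. move_arm: Moves the arm, as the interface text tells. Its arguments: {"type":"object","properties":{"plan":{"type":"array","items":{"type":"number"}},"squeeze":{"type":"number"}},"required":["plan"]}

```bash
mkdir -p pics; ls; cat > h.py <<'E'
import numpy as np, cv2
from scipy.spatial.transform import Rotation as R
from workcell import manip
def T(o):
    M=np.eye(4); M[:3,:3]=R.from_quat(o["ee_rot"]).as_matrix(); M[:3,3]=o["position"]; return M
def shot(name):
    o=manip.get_obs(); p=manip.camera(name)
    M=np.array(p["cam_to_world"]) if name!="wrist" else T(o)@np.array(p["mount"])
    return p,M
def w(M,x): return (M@np.r_[x,1])[:3]
def proj(p,M,X,fish=False):
    c=np.linalg.inv(M)@np.r_[X,1]
    if fish:
        r=np.hypot(c[0],c[1]); th=np.arctan2(r,c[2]); return p["cx"]+p["fx"]*th*c[0]/r, p["cy"]+p["fy"]*th*c[1]/r
    return p["cx"]+p["fx"]*c[0]/c[2], p["cy"]+p["fy"]*c[1]/c[2]
def save(p,f): cv2.imwrite("pics/"+f,p["color"][:,:,::-1])
E
python3 - <<'E'
from h import *
o=manip.get_obs(); print(o["clock"],np.round(o["position"],3),np.round(R.from_quat(o["ee_rot"]).as_matrix(),3).tolist())
for n in ["side","top"]:
    p,M=shot(n); save(p,n+".png")
    for l in ["tray_bar","tray_lip","tray_heel","tail_bar","tray","tub","tub_rim","board","blank0_c","blank1_c","blank2_c","vise","burr_block","jar"]:
        for d in manip.tip_of(p,l)[:3]:
            X=w(M,d["position"]); print(n,l,round(d["conf"],2),np.round(X,3),np.round(proj(p,M,X)))
E
```

```text
pics
0.0 [ 0.199 -0.592  0.404] [[0.948, 0.318, -0.001], [0.318, -0.948, 0.001], [-0.0, -0.001, -1.0]]
side tray_bar 0.82 [ 0.523 -0.183  0.091] [359. 201.]
side tray_lip 0.89 [ 0.643 -0.192  0.017] [324. 200.]
side tray_heel 0.56 [ 0.602 -0.185  0.016] [334. 208.]
side tail_bar 0.77 [ 0.409 -0.173  0.048] [393. 234.]
side tray 0.82 [ 0.518 -0.179  0.015] [358. 223.]
side tub 0.95 [ 0.676  0.225 -0.003] [213. 294.]
side tub_rim 0.72 [0.674 0.229 0.091] [207. 273.]
side board 0.63 [ 0.674 -0.21   0.001] [319. 196.]
side board 0.46 [ 0.676  0.227 -0.001] [212. 295.]
side blank0_c 0.66 [ 0.33  -0.309  0.002] [441. 229.]
side blank0_c 0.57 [ 0.499 -0.229  0.032] [374. 211.]
side blank1_c 0.74 [ 0.551 -0.02   0.004] [314. 256.]
side blank1_c 0.48 [ 0.504 -0.184  0.03 ] [364. 220.]
side blank2_c 0.66 [ 0.515 -0.133  0.033] [350. 229.]
side vise 0.86 [0.47  0.493 0.004] [193. 430.]
side vise 0.56 [ 0.501 -0.229  0.031] [374. 211.]
side burr_block 0.57 [ 0.638  0.446 -0.001] [154. 368.]
side jar 0.73 [ 0.626 -0.445  0.001] [376. 161.]
top tray_bar 0.74 [ 0.519 -0.185  0.094] [394. 243.]
top 
[... 366 characters left out ...]
 [ 0.519 -0.186  0.018] [391. 247.]
top tub 0.18 [ 0.515 -0.137  0.032] [375. 248.]
top tub_rim 0.73 [0.675 0.218 0.088] [250. 186.]
top board 0.67 [ 0.67  -0.214  0.002] [400. 198.]
top board 0.41 [ 0.514 -0.139  0.031] [375. 248.]
top blank0_c 0.7 [ 0.325 -0.312  0.003] [434. 316.]
top blank0_c 0.61 [ 0.496 -0.235  0.036] [409. 255.]
top blank0_c 0.48 [ 0.416 -0.18   0.05 ] [390. 282.]
top blank1_c 0.78 [ 0.551 -0.027  0.002] [336. 236.]
top blank1_c 0.6 [ 0.506 -0.188  0.035] [392. 251.]
top blank2_c 0.54 [ 0.513 -0.139  0.035] [376. 248.]
top vise 0.76 [ 0.471  0.49  -0.002] [159. 260.]
top burr_block 0.86 [ 0.631  0.44  -0.005] [180. 207.]
top jar 0.95 [ 0.619 -0.442 -0.   ] [477. 216.]
```

View pics/top.png

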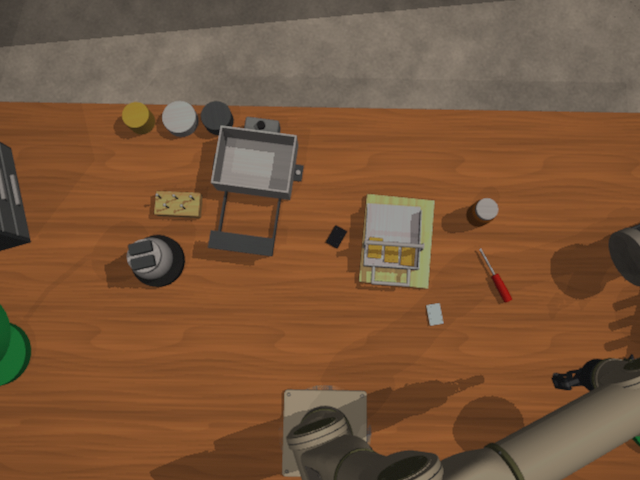

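View pics/side.png

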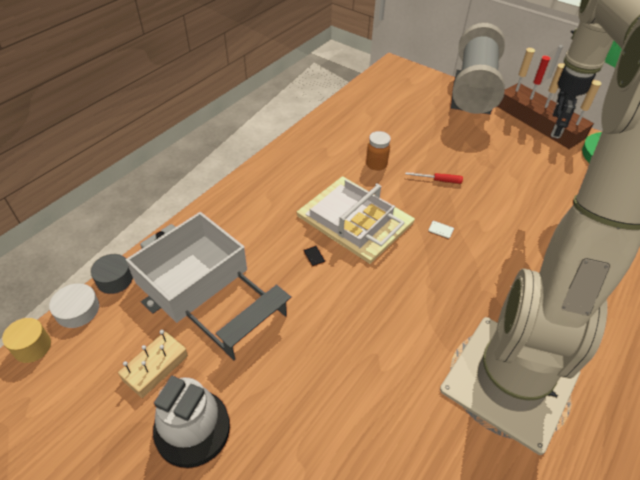

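The top view shows the tray on the board (bar ~394,243; three brass blanks at ~375,248, 392,255 and 409,258). The tub is at ~(256,162), its near rim runs from (215,188) to (292,197), and its rest is at ~(242,243). Candidates for the blanks are the brass ones in the tray, the white look-alike at (434,316) and the black one at (336,236). The last two are off-limits, and there is only one tray. Next is a close crop to check this and get the yaws.

```bash
python3 - <<'E'
from h import *
p,M=shot("top")
im=p["color"][:,:,::-1]
a=cv2.resize(im[115:265,200:310],None,fx=3.6,fy=3.6,interpolation=cv2.INTER_CUBIC)
b=cv2.resize(im[185:300,350:445],None,fx=4,fy=4,interpolation=cv2.INTER_CUBIC)
c=np.zeros((540,396+380,3),np.uint8); c[:a.shape[0],:396]=a[:540]; c[:460,396:]=b
cv2.imwrite("pics/crop1.png",c); print(p["fx"],p["cx"],p["cy"],np.round(M,3).tolist())
for n in ["tub","board","tray"]:
    s=manip.silhouettes(p,n)[0]["pixels"].astype(np.uint8)
    cs,_=cv2.findContours(s,0,2); cn=max(cs,key=cv2.contourArea)
    print(n,s.sum(),cv2.minAreaRect(cn), cv2.approxPolyDP(cn,3,True).reshape(-1,2).tolist())
E
```

```text
536.4412556695409 327.96218345294733 240.97199683080353 [[0.018, -0.989, 0.148, 0.304], [-1.0, -0.018, -0.001, -0.002], [0.003, -0.148, -0.989, 1.559], [0.0, 0.0, 0.0, 1.0]]
tub 7354 ((254.8255157470703, 185.17784118652344), (90.9334487915039, 135.96051025390625), 8.426968574523926) [[246, 116], [242, 128], [219, 128], [211, 184], [223, 196], [218, 228], [210, 230], [208, 246], [269, 256], [279, 202], [289, 198], [292, 181], [301, 179], [303, 169], [295, 163], [295, 135], [281, 133], [277, 120]]
board 2190 ((396.4339904785156, 240.42384338378906), (68.18342590332031, 89.842529296875), 4.085616588592529) [[367, 194], [365, 205], [381, 202], [420, 206], [420, 242], [424, 247], [419, 268], [410, 271], [409, 285], [425, 287], [433, 201]]
tray 3160 ((392.5025329589844, 244.46446228027344), (61.20121765136719, 80.50916290283203), 4.085616588592529) [[368, 203], [362, 258], [371, 270], [370, 281], [407, 285], [409, 271], [418, 267], [423, 247], [419, 241], [421, 210], [417, 206]]
```

View pics/crop1.png

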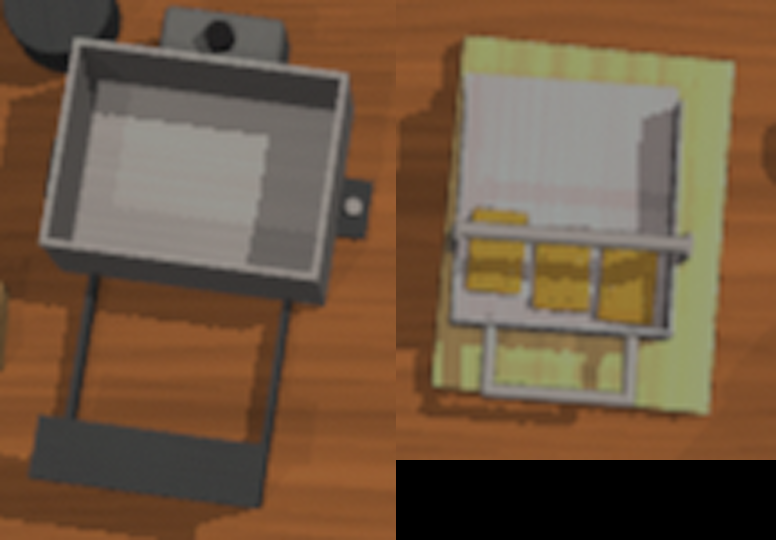

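The crop confirms three brass blanks behind and under the bar in the tray. Rim corners are at crop (41,243) and (318,275), and the bar runs (453,229) to (690,243).

```bash
python3 - <<'E'
from h import *
p,M=shot("top")
def ray(u,v,z):
    d=M[:3,:3]@np.array([(u-p["cx"])/p["fx"],(v-p["cy"])/p["fy"],1]); t=(z-M[2,3])/d[2]; return M[:3,3]+t*d
A=lambda x,y,z: ray(200+x/3.6-.4,115+y/3.6-.4,z)
B=lambda x,y,z: ray(350+(x-396)/4-.4,185+y/4-.4,z)
def line(n,a,b):
    d=a-b; print(n,np.round((a+b)/2,4),"len",round(np.linalg.norm(d),4),"xyaw",round(np.degrees(np.arctan2(-d[0],d[1])),2))
line("rim",A(41,243,.09),A(318,275,.09))
line("far",A(75,40,.09),A(347,74,.09))
line("restnear",A(30,478,.082),A(262,507,.082))
line("restfar",A(38,417,.082),A(270,446,.082))
line("bar",B(453,229,.093),B(690,243,.093))
line("tail",B(485,392,.048),B(635,400,.048))
line("boardfar",B(464,38,.018),B(734,62,.018))
E
```

```text
rim [0.6743 0.221  0.09  ] len 0.2182 xyaw -5.69
far [0.8392 0.2025 0.09  ] len 0.218 xyaw -6.34
restnear [0.4912 0.2408 0.082 ] len 0.1807 xyaw -6.13
restfar [0.5389 0.2366 0.082 ] len 0.1815 xyaw -6.16
bar [ 0.5191 -0.1835  0.093 ] len 0.1639 xyaw -2.38
tail [ 0.4117 -0.1809  0.048 ] len 0.1057 xyaw -2.03
boardfar [ 0.6687 -0.213   0.018 ] len 0.1991 xyaw -4.15
```

```bash
cat >> h.py <<'E'
def Rt(yaw,tilt=0):  # tool y along heading yaw(deg), z down; tilt: nose-down pitch about heading's left axis
    c,s=np.cos(np.radians(yaw)),np.sin(np.radians(yaw))
    B=np.array([[-s,c,0],[c,s,0],[0,0,-1.]]).T
    return R.from_rotvec(np.radians(tilt)*np.array([-s,c,0])).as_matrix()@B
def rel(pos,Rm,o=None):  # from current pose to target in tool axes
    o=o or manip.get_obs(); C=R.from_quat(o["ee_rot"]).as_matrix()
    return np.round(np.r_[R.from_matrix(C.T@Rm).as_rotvec(),C.T@(np.array(pos)-o["position"])],4).tolist()
E
python3 -c "
from h import *
print(rel([.519,-.1835,.33],Rt(-3)))"
```

```text
[0.0001, 0.0001, -1.1946, 0.4336, -0.2859, 0.0747]
```

Request:
move_arm --plan '[0, 0, -1.195, 0.4336, -0.286, 0.0747, 0.085, 0, 0, -1.195, 0.4336, -0.286, 0.0747, 0.085, 0, 0, -1.195, 0.4336, -0.286, 0.0747, 0.085, 0, 0, -1.195, 0.4336, -0.286, 0.0747, 0.085, 0, 0, -1.195, 0.4336, -0.286, 0.0747, 0.085, 0, 0, -1.195, 0.4336, -0.286, 0.0747, 0.085, 0, 0, -1.195, 0.4336, -0.286, 0.0747, 0.085, 0, 0, -1.195, 0.4336, -0.286, 0.0747, 0.085, 0, 0, -1.195, 0.4336, -0.286, 0.0747, 0.085, 0, 0, -1.195, 0.4336, -0.286, 0.0747, 0.085, 0, 0, -1.195, 0.4336, -0.286, 0.0747, 0.085, 0, 0, -1.195, 0.4336, -0.286, 0.0747, 0.085]'

```text
clock: 3.25
position: [0.5184, -0.1848, 0.3302]
ee_rot: [0.726, 0.688, -0.0, 0.0]
ft_force: [0.1, 0.6, -0.2]
grip_width: 0.995
grasp_force: 0.0
```

```bash
python3 - <<'E'
from h import *
o=manip.get_obs(); print(o["clock"],np.round(o["position"],4),np.round(R.from_quat(o["ee_rot"]).as_matrix(),3).tolist(),o["ft_force"])
p,M=shot("wrist"); save(p,"w1.png")
for l in ["tray_bar","tray_lip","tray_heel","tail_bar","tray_mid"]:
    for d in manip.tip_of(p,l)[:2]:
        X=w(M,d["position"]); print(l,round(d["conf"],2),np.round(X,4),np.round(proj(p,M,X,1)))
s=np.degrees(0)
print(rel([.519,-.1835,.248],Rt(-3)))
E
```

```text
3.25 [ 0.5184 -0.1848  0.3302] [[0.054, 0.999, 0.0], [0.999, -0.054, -0.001], [-0.001, 0.0, -1.0]] [ 0.06786012  0.5774374  -0.17494234]
tray_bar 0.97 [ 0.5156 -0.1808  0.0929] [313. 245.]
tray_lip 0.66 [ 0.6473 -0.1938  0.0167] [472. 222.]
tray_lip 0.29 [ 0.5484 -0.1851  0.016 ] [356. 218.]
tray_heel 0.65 [ 0.6055 -0.1878  0.0139] [425. 217.]
tray_heel 0.4 [ 0.5206 -0.1827  0.0201] [320. 218.]
tail_bar 0.72 [ 0.4121 -0.178   0.0489] [173. 230.]
tray_mid 0.66 [ 0.5478 -0.1836  0.0163] [355. 216.]
[0.0001, 0.0002, -0.0002, 0.0003, 0.0002, 0.0821]
```

View pics/w1.png

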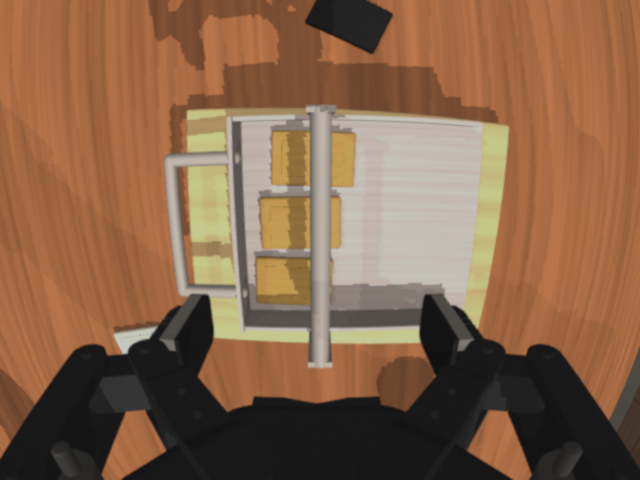

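The wrist view shows the bar running upright from (321,105) to (319,365), midway between the fingers at about (317). I'll descend and grip.

Request:
move_arm --plan '[0, 0, 0, 0.002, 0, 0.03, 0.085, 0, 0, 0, 0.002, 0, 0.06, 0.085, 0, 0, 0, 0.002, 0, 0.078, 0.085, 0, 0, 0, 0.002, 0, 0.082, 0.085, 0, 0, 0, 0.002, 0, 0.082, 0.03, 0, 0, 0, 0.002, 0, 0.082, 0.015, 0, 0, 0, 0.002, 0, 0.082, 0.005, 0, 0, 0, 0.002, 0, 0.082, 0, 0, 0, 0, 0.002, 0, 0.082, 0, 0, 0, 0, 0.002, 0, 0.082, 0, 0, 0, 0, 0.002, 0, 0.082, 0]' --squeeze 80

```text
clock: 4.92
position: [0.5194, -0.1815, 0.2487]
ee_rot: [0.725, 0.688, 0.0, 0.001]
ft_force: [-0.2, 0.2, 4.9]
grip_width: 0.113
grasp_force: 78.1
```

Request:
move_arm --plan '[0, 0, 0, 0, 0, -0.004, 0, 0, 0, 0, 0, 0, -0.012, 0, 0, 0, 0, 0, 0, -0.024, 0, 0, 0, 0, 0, 0, -0.04, 0, 0, 0, 0, 0, 0, -0.057, 0, 0, 0, 0, 0, 0, -0.074, 0, 0, 0, 0, 0, 0, -0.09, 0, 0, 0, 0, 0, 0, -0.103, 0, 0, 0, 0, 0, 0, -0.113, 0, 0, 0, 0, 0, 0, -0.12, 0, 0, 0, 0, 0, 0, -0.12, 0]'

```text
clock: 6.3
position: [0.5191, -0.1814, 0.3683]
ee_rot: [0.725, 0.688, 0.0, 0.0]
ft_force: [-0.9, 0.2, -6.2]
grip_width: 0.111
grasp_force: 78.1
```

```bash
python3 - <<'E'
from h import *
for n in ["side","wrist"]:
    p,M=shot(n); save(p,n+"2.png")
    o=manip.get_obs()
    if n=="side": print(o["ft_force"],o["torque"],o["position"])
    for l in ["tray_bar","tray_lip","tray_heel","tail_bar"]:
        for d in manip.tip_of(p,l)[:1]: print(n,l,round(d["conf"],2),np.round(w(M,d["position"]),4))
yaw=np.radians(-6.2); rim=np.array([.674,.2215]); x=np.array([np.cos(yaw),np.sin(yaw)])
b=rim-.098*x; print(b, rel([*b,.37],Rt(-6.2)))
im=cv2.imread("pics/side2.png"); cv2.imwrite("pics/side2c.png",cv2.resize(im[100:300,230:480],None,fx=3,fy=3))
E
```

```text
[-0.60194673 -0.31158258 -6.54872066] [ 0.01849888  0.01503507 -0.0381068 ] [ 0.5190168  -0.18141597  0.36783105]
side tray_bar 0.72 [ 0.5228 -0.183   0.2102]
side tray_lip 0.7 [ 0.6392 -0.1912  0.138 ]
side tray_heel 0.77 [ 0.599  -0.1856  0.1359]
side tail_bar 0.82 [ 0.4081 -0.1724  0.1696]
wrist tray_bar 0.91 [ 0.5143 -0.1861  0.2072]
wrist tray_lip 0.82 [ 0.6433 -0.1924  0.1372]
wrist tray_heel 0.79 [ 0.6061 -0.1909  0.1356]
wrist tail_bar 0.61 [ 0.412  -0.1803  0.1671]
[0.57657321 0.23208394] [-0.0001, -0.0, 0.0562, 0.4159, 0.036, -0.0021]
```

View pics/side2c.png

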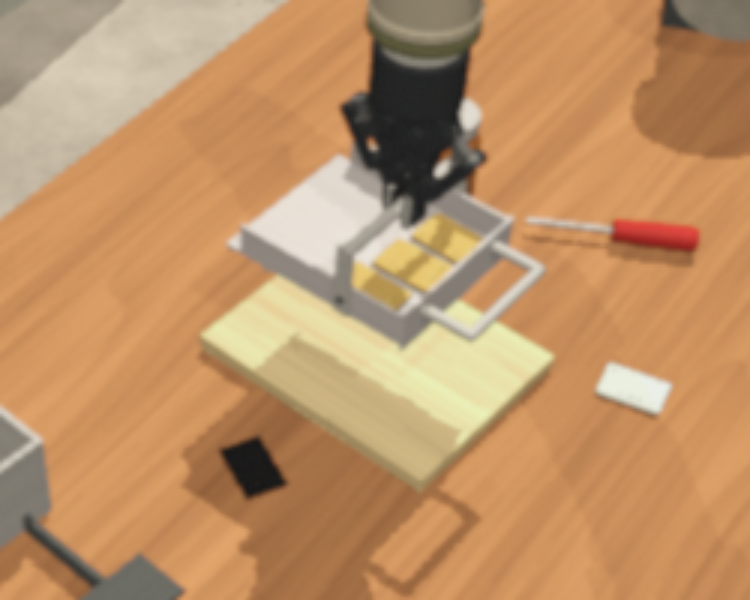

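The tray hangs level with all three blanks inside (crop ~380-450, 235-285). Next, a smooth carry to above the tub.

Request:
move_arm --plan '[0, 0, 0.001, 0.008, 0.001, 0, 0, 0, 0, 0.003, 0.024, 0.002, 0, 0, 0, 0, 0.006, 0.048, 0.004, 0, 0, 0, 0, 0.011, 0.08, 0.007, 0, 0, 0, 0, 0.016, 0.116, 0.01, 0, 0, 0, 0, 0.021, 0.152, 0.013, 0, 0, 0, 0, 0.025, 0.188, 0.016, 0, 0, 0, 0, 0.03, 0.224, 0.019, 0, 0, 0, 0, 0.035, 0.26, 0.022, 0, 0, 0, 0, 0.04, 0.296, 0.025, 0, 0, 0, 0, 0.045, 0.332, 0.028, 0, 0, 0, 0, 0.05, 0.364, 0.031, 0, 0]'

```text
clock: 8.3
position: [0.5683, 0.1832, 0.3682]
ee_rot: [0.742, 0.671, 0.0, -0.0]
ft_force: [-0.1, -0.7, -6.4]
grip_width: 0.111
grasp_force: 78.1
```

Request:
move_arm --plan '[0, 0, 0.003, 0.024, 0.002, 0, 0, 0, 0, 0.005, 0.04, 0.003, 0, 0, 0, 0, 0.006, 0.048, 0.003, 0, 0, 0, 0, 0.006, 0.052, 0.002, 0, 0, 0, 0, 0.006, 0.052, 0.002, 0, 0]'

```text
clock: 8.93
position: [0.5762, 0.2316, 0.368]
ee_rot: [0.744, 0.668, -0.0, 0.0]
ft_force: [-0.1, 0.4, -6.2]
grip_width: 0.11
grasp_force: 78.1
```

```bash
python3 - <<'E'
from h import *
yaw=np.radians(-6.2); rim=np.array([.674,.2215]); x=np.array([np.cos(yaw),np.sin(yaw)]); y=np.array([-x[1],x[0]])
for n in ["side","wrist","top"]:
    p,M=shot(n); save(p,n+"3.png")
    for l in ["tray_bar","tray_lip","tray_heel","tail_bar","tub_rim","tub"]:
        for d in manip.tip_of(p,l)[:1]:
            X=w(M,d["position"]); print(n,l,round(d["conf"],2),np.round(X,4),"tubframe",np.round([(X[:2]-rim)@x,(X[:2]-rim)@y],4))
o=manip.get_obs(); d=np.array(o["position"][:2])-rim; print(o["clock"],o["position"],d@x,d@y,rel([*(rim-.098*x),.33],Rt(-6.2)),o["ft_force"])
E
```

```text
side tray_bar 0.63 [0.5786 0.2291 0.21  ] tubframe [-0.0957 -0.0027]
side tray_lip 0.69 [0.6975 0.216  0.137 ] tubframe [ 0.024  -0.0029]
side tray_heel 0.61 [0.6603 0.2246 0.1358] tubframe [-0.0139  0.0016]
side tail_bar 0.61 [0.4648 0.2488 0.1673] tubframe [-0.211   0.0046]
side tub 0.69 [ 0.6755  0.2245 -0.0016] tubframe [0.0012 0.0031]
wrist tray_bar 0.6 [0.5711 0.2295 0.2089] tubframe [-0.1032 -0.0031]
wrist tray_lip 0.59 [0.7006 0.2122 0.1429] tubframe [ 0.0275 -0.0064]
wrist tray_heel 0.74 [0.5712 0.2304 0.21  ] tubframe [-0.1032 -0.0023]
wrist tail_bar 0.85 [0.4666 0.239  0.1675] tubframe [-0.208 -0.005]
top tray_lip 0.72 [0.6974 0.2162 0.1345] tubframe [ 0.0238 -0.0027]
top tray_heel 0.93 [0.6583 0.2164 0.1401] tubframe [-0.015  -0.0068]
top tail_bar 0.57 [0.4696 0.2377 0.1676] tubframe [-0.205  -0.0059]
top tub_rim 0.6 [0.6769 0.2192 0.0891] tubframe [ 0.0031 -0.0019]
9.975 [0.57620368 0.23200558 0.36799818] -0.09835890409083754 -0.00011780708172727875 [0.0001, 0.0001, 0.0003, 0.0001, 0.0004, 0.038] [ 0.23941122  1.2504958  -6.7295138 ]
```

View pics/wrist3.png

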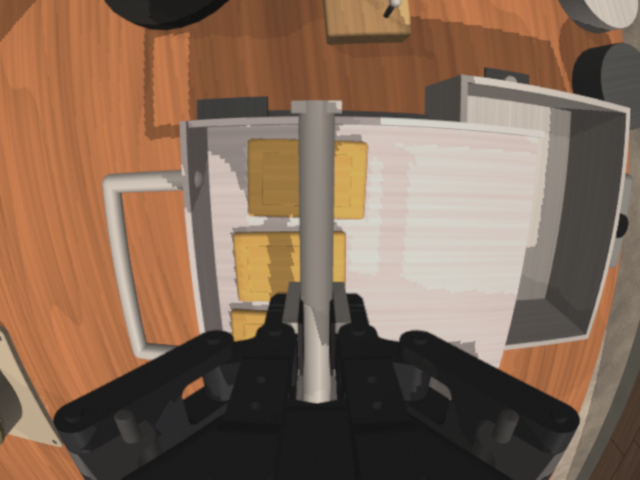

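The wrist view shows the tray over the tub with the nose past the near rim and the blanks inside. The heel is at about -15 mm and the lip at about +23 mm, so they straddle the rim. I'll lower gently.

Request:
move_arm --plan '[0, 0, 0, 0, 0.001, 0.006, 0, 0, 0, 0, 0, 0.002, 0.018, 0, 0, 0, 0, 0, 0.002, 0.03, 0, 0, 0, 0, 0, 0.002, 0.04, 0, 0, 0, 0, 0, 0.002, 0.047, 0, 0, 0, 0, 0, 0.002, 0.051, 0, 0, 0, 0, 0, 0.002, 0.053, 0, 0, 0, 0, 0, 0.002, 0.0535, 0]'

```text
clock: 10.98
position: [0.5783, 0.2318, 0.3147]
ee_rot: [0.744, 0.668, 0.0, 0.0]
ft_force: [0.4, 0.6, -7.2]
grip_width: 0.108
grasp_force: 78.1
```

Request:
move_arm --plan '[0, 0, 0, 0, 0, 0.001, 0, 0, 0, 0, 0, 0, 0.0015, 0, 0, 0, 0, 0, 0, 0.0015, 0]'

```text
clock: 11.35
position: [0.5783, 0.2318, 0.3131]
ee_rot: [0.744, 0.668, 0.0, 0.0]
ft_force: [-0.0, -0.1, -5.8]
grip_width: 0.108
grasp_force: 78.2
```

Contact is just starting. I'll lower a little more.

Request:
move_arm --plan '[0, 0, 0, 0, 0, 0.0005, 0, 0, 0, 0, 0, 0, 0.001, 0, 0, 0, 0, 0, 0, 0.001, 0]'

```text
clock: 11.72
position: [0.5784, 0.2318, 0.3128]
ee_rot: [0.744, 0.668, 0.0, 0.0]
ft_force: [-0.9, -2.1, 3.1]
grip_width: 0.105
grasp_force: 79.0
```

```bash
python3 - <<'E'
from h import *
yaw=np.radians(-6.2); rim=np.array([.674,.2215]); x=np.array([np.cos(yaw),np.sin(yaw)]); y=np.array([-x[1],x[0]])
o=manip.get_obs(); print(o["position"],o["ft_force"],o["torque"])
p,M=shot("side"); save(p,"side4.png")
for l in ["tray_bar","tray_lip","tray_heel","tail_bar","tub_rim","tub"]:
        for d in manip.tip_of(p,l)[:1]:
            X=w(M,d["position"]); print(l,round(d["conf"],2),np.round(X,4),"tubframe",np.round([(X[:2]-rim)@x,(X[:2]-rim)@y],4))
im=cv2.imread("pics/side4.png"); cv2.imwrite("pics/side4c.png",cv2.resize(im[170:390,90:330],None,fx=2.7,fy=2.7,interpolation=2))
E
```

```text
[0.57844316 0.23177809 0.31278046] [-0.94013794 -2.09059754  3.09561941] [-0.36852221  0.09301157  0.03434603]
tray_bar 0.58 [0.5795 0.2329 0.1563] tubframe [-0.0952  0.0012]
tray_lip 0.78 [0.7012 0.2173 0.0816] tubframe [ 0.0275 -0.0012]
tail_bar 0.84 [0.4673 0.2455 0.1116] tubframe [-0.2081  0.0015]
tub_rim 0.71 [0.6734 0.2304 0.0901] tubframe [-0.0015  0.0088]
tub 0.22 [ 6.401e-01  4.423e-01 -5.000e-04] tubframe [-0.0576  0.2158]
```

View pics/side4c.png

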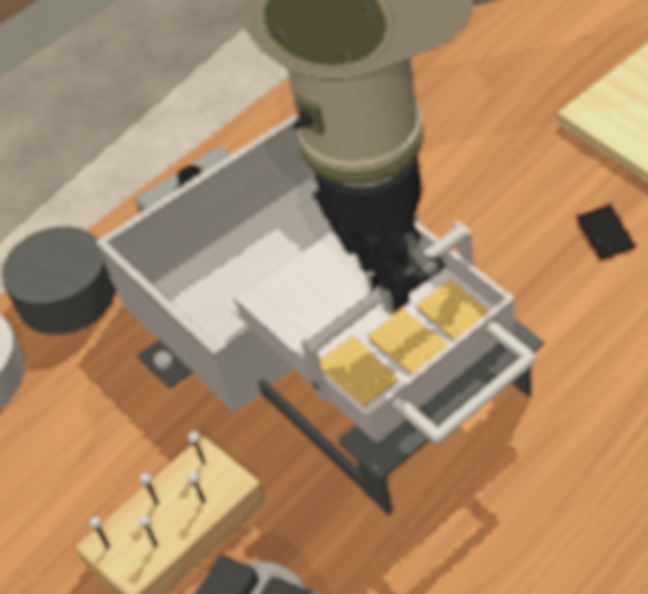

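The tray sits on the rest and rim with all three blanks inside (crop ~355,370, 405,335, 450,305). I'll release the bar, rise and move back over the tail bar.

Request:
move_arm --plan '[0, 0, 0, 0, 0, 0, 0.02, 0, 0, 0, 0, 0, 0, 0.06, 0, 0, 0, 0, 0, 0, 0.06, 0, 0, 0, 0, 0, 0, 0.06, 0, 0, 0, 0, 0, -0.02, 0.06, 0, 0, 0, 0, 0, -0.06, 0.06, 0, 0, 0, 0, -0.03, -0.1, 0.06, 0, 0, 0, 0, -0.08, -0.1, 0.06, 0, 0, 0, 0, -0.106, -0.09, 0.05, 0, 0, 0, 0, -0.106, -0.06, 0.05, 0, 0, 0, 0, -0.106, -0.06, 0.05]' --squeeze 20

```text
clock: 13.45
position: [0.4723, 0.2429, 0.3719]
ee_rot: [0.744, 0.668, -0.001, 0.0]
ft_force: [0.4, -0.7, 0.9]
grip_width: 0.587
grasp_force: 0.0
```

```bash
python3 - <<'E'
from h import *
yaw=np.radians(-6.2); rim=np.array([.674,.2215]); x=np.array([np.cos(yaw),np.sin(yaw)]); y=np.array([-x[1],x[0]])
o=manip.get_obs(); print(o["position"],o["grip_width"])
for n in ["wrist","top","side"]:
    p,M=shot(n); save(p,n+"5.png")
    for l in ["tray_bar","tray_lip","tail_bar"]:
        for d in manip.tip_of(p,l)[:1]:
            X=w(M,d["position"]); print(n,l,round(d["conf"],2),np.round(X,4),"tubframe",np.round([(X[:2]-rim)@x,(X[:2]-rim)@y],4))
d=np.array(o["position"][:2])-rim; print(d@x,d@y)
E
```

```text
[0.47231193 0.24294356 0.37186818] 0.5871248393998817
wrist tray_bar 0.7 [0.5748 0.2293 0.1572] tubframe [-0.0995 -0.003 ]
wrist tray_lip 0.58 [0.7057 0.2117 0.0814] tubframe [ 0.0326 -0.0064]
wrist tail_bar 0.77 [0.4688 0.2402 0.1149] tubframe [-0.206  -0.0035]
top tray_bar 0.64 [0.576  0.2312 0.1549] tubframe [-0.0985 -0.001 ]
top tray_lip 0.77 [0.7002 0.2147 0.0799] tubframe [ 0.0268 -0.0039]
side tray_bar 0.88 [0.5813 0.2318 0.1527] tubframe [-0.0933  0.0003]
side tray_lip 0.93 [0.7002 0.2162 0.0797] tubframe [ 0.0266 -0.0025]
side tail_bar 0.76 [0.4663 0.2464 0.1125] tubframe [-0.2092  0.0023]
-0.2028242793400441 -0.00046405072866740824
```

View pics/wrist5.png

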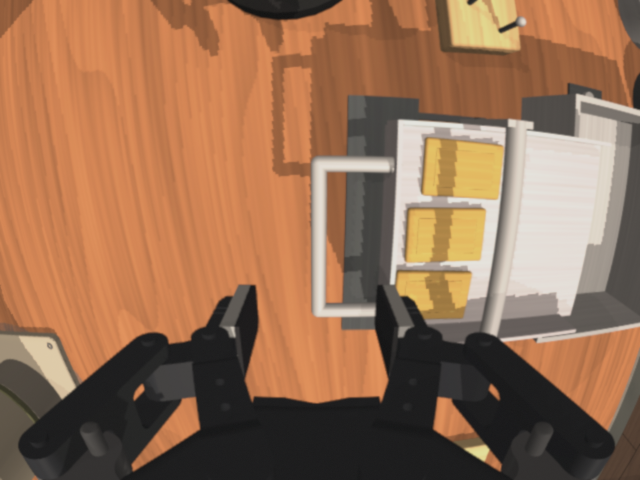

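The tail bar is at x=320, centred between the fingers. I'll descend with a narrower opening and grip softly.

Request:
move_arm --plan '[0, 0, 0, 0, 0, 0.03, 0.038, 0, 0, 0, 0, 0, 0.065, 0.038, 0, 0, 0, 0, 0, 0.09, 0.038, 0, 0, 0, 0, 0, 0.1, 0.038, 0, 0, 0, 0, 0, 0.103, 0.038, 0, 0, 0, 0, 0, 0.103, 0.02, 0, 0, 0, 0, 0, 0.103, 0, 0, 0, 0, 0, 0, 0.103, 0, 0, 0, 0, 0, 0, 0.103, 0, 0, 0, 0, 0, 0, 0.103, 0]' --squeeze 25

```text
clock: 15.3
position: [0.473, 0.2434, 0.2699]
ee_rot: [0.744, 0.668, 0.001, 0.0]
ft_force: [-1.0, -0.9, 5.9]
grip_width: 0.107
grasp_force: 24.7
```

```bash
python3 - <<'E'
from h import *
o=manip.get_obs(); print(o["clock"],o["position"],o["ft_force"],o["torque"],o["grip_width"],o["grasp_force"],o["joint_pos"])
yaw=np.radians(-6.2); rim=np.array([.674,.2215]); x=np.array([np.cos(yaw),np.sin(yaw)])
d=np.array(o["position"][:2])-rim; bx=d@x; print("tubx",bx)
# pivot: rim inner top edge ~ (0.003,0.09); bar rel
# tool stays down; bar relative to rim inner edge, fwd slide of s mm by the end
r0=np.array([bx-0.003,0.112-0.09])
for t in range(0,61,4):
    c,s=np.cos(np.radians(t)),np.sin(np.radians(t))
    q=np.array([r0[0]*c+r0[1]*s,-r0[0]*s+r0[1]*c])-r0
    print(t,np.round(q,4))
E
```

```text
15.3 [0.47304047 0.24343863 0.26988099] [-0.96577842 -0.9119212   5.94292064] [-0.13058984  0.23982082 -0.02358341] 0.10650046011300185 24.65645581483841 [ 0.09072452  0.34446229 -0.75479198  1.83165466  0.26774997  1.06851428
 -0.87294184]
tubx -0.2021534655347849
0 [0. 0.]
4 [0.002  0.0143]
8 [0.0051 0.0283]
12 [0.0091 0.0422]
16 [0.014  0.0557]
20 [0.0199 0.0688]
24 [0.0267 0.0815]
28 [0.0343 0.0937]
32 [0.0428 0.1054]
36 [0.0521 0.1164]
40 [0.0621 0.1267]
44 [0.0729 0.1363]
48 [0.0842 0.1452]
52 [0.0962 0.1532]
56 [0.1087 0.1604]
60 [0.1216 0.1667]
```

Request:
move_arm --plan '[0, 0, 0, 0, 0.001, -0.007, 0, 0, 0, 0, 0, 0.002, -0.0143, 0, 0, 0, 0, 0, 0.0035, -0.0213, 0, 0, 0, 0, 0, 0.0051, -0.0283, 0, 0, 0, 0, 0, 0.0071, -0.0353, 0, 0, 0, 0, 0, 0.0091, -0.0422, 0, 0, 0, 0, 0, 0.0115, -0.049, 0, 0, 0, 0, 0, 0.014, -0.0557, 0, 0, 0, 0, 0, 0.017, -0.0623, 0, 0, 0, 0, 0, 0.0199, -0.0688, 0, 0, 0, 0, 0, 0.0199, -0.0688, 0]'

```text
clock: 16.68
position: [0.493, 0.241, 0.3383]
ee_rot: [0.744, 0.668, 0.0, 0.0]
ft_force: [1.3, 0.6, -3.9]
grip_width: 0.105
grasp_force: 24.3
```

```bash
python3 - <<'E'
from h import *
yaw=np.radians(-6.2); rim=np.array([.674,.2215]); x=np.array([np.cos(yaw),np.sin(yaw)]); y=np.array([-x[1],x[0]])
o=manip.get_obs(); print(o["clock"],o["position"],o["ft_force"],o["torque"],o["grip_width"],o["grasp_force"])
p,M=shot("side"); save(p,"side6.png")
for l in ["tray_bar","tray_lip","tray_heel","tail_bar","blank0_c","blank1_c","blank2_c"]:
        for d in manip.tip_of(p,l)[:3]:
            X=w(M,d["position"]); print(l,round(d["conf"],2),np.round(X,4),"tubframe",np.round([(X[:2]-rim)@x,(X[:2]-rim)@y],4))
E
```

```text
16.675 [0.49302098 0.2410017  0.33830808] [ 1.2544834   0.62263672 -3.90785642] [ 0.01701532 -0.05485917  0.05077441] 0.10462939012840511 24.267722368240356
tray_bar 0.84 [0.608  0.2275 0.1844] tubframe [-0.0662 -0.0012]
tray_lip 0.95 [0.6977 0.2181 0.0738] tubframe [ 0.0239 -0.0008]
tray_lip 0.62 [0.6584 0.2241 0.0849] tubframe [-0.0157  0.0009]
tray_heel 0.82 [0.658  0.2233 0.0847] tubframe [-0.0161  0.0001]
tail_bar 0.83 [0.4855 0.2463 0.1827] tubframe [-0.1901  0.0043]
tail_bar 0.53 [ 0.6361  0.4464 -0.0015] tubframe [-0.062   0.2195]
tail_bar 0.29 [0.582  0.235  0.1143] tubframe [-0.0929  0.0034]
blank0_c 0.66 [ 3.296e-01 -3.106e-01  2.000e-04] tubframe [-0.2849 -0.5662]
blank0_c 0.54 [0.6746 0.23   0.0897] tubframe [-0.0003  0.0085]
blank1_c 0.52 [ 0.549  -0.0213  0.0034] tubframe [-0.0981 -0.2548]
blank1_c 0.48 [0.5708 0.2297 0.1311] tubframe [-0.1035 -0.003 ]
blank2_c 0.78 [0.5854 0.2806 0.1307] tubframe [-0.0945  0.0492]
```

Request:
move_arm --plan '[0, 0, 0, 0, 0.0033, -0.0064, 0, 0, 0, 0, 0, 0.0068, -0.0127, 0, 0, 0, 0, 0, 0.0105, -0.0189, 0, 0, 0, 0, 0, 0.0144, -0.0249, 0, 0, 0, 0, 0, 0.0185, -0.0308, 0, 0, 0, 0, 0, 0.0229, -0.0366, 0, 0, 0, 0, 0, 0.0275, -0.0422, 0, 0, 0, 0, 0, 0.0322, -0.0476, 0, 0, 0, 0, 0, 0.0371, -0.0528, 0, 0, 0, 0, 0, 0.0422, -0.0579, 0, 0, 0, 0, 0, 0.0475, -0.0628, 0, 0, 0, 0, 0, 0.053, -0.0675, 0]'

```text
clock: 18.58
position: [0.5457, 0.2353, 0.4057]
ee_rot: [0.744, 0.668, 0.0, 0.0]
ft_force: [0.3, -0.6, -2.4]
grip_width: 0.105
grasp_force: 24.3
```

Request:
move_arm --plan '[0, 0, 0, 0, 0.0056, -0.0045, 0, 0, 0, 0, 0, 0.0113, -0.0089, 0, 0, 0, 0, 0, 0.0172, -0.013, 0, 0, 0, 0, 0, 0.0233, -0.0169, 0, 0, 0, 0, 0, 0.0295, -0.0206, 0, 0, 0, 0, 0, 0.0358, -0.0241, 0, 0, 0, 0, 0, 0.0422, -0.0274, 0, 0, 0, 0, 0, 0.0455, -0.029, 0, 0, 0, 0, 0, 0.0455, -0.029, 0, 0, 0, 0, 0, 0.0455, -0.029, 0, 0, 0, 0, 0, 0.0455, -0.029, 0, 0, 0, 0, 0, 0.0455, -0.029, 0]'

```text
clock: 20.08
position: [0.5904, 0.2305, 0.4343]
ee_rot: [0.744, 0.668, -0.0, 0.0]
ft_force: [0.7, -0.3, -2.7]
grip_width: 0.102
grasp_force: 24.3
```

```bash
python3 - <<'E'
from h import *
yaw=np.radians(-6.2); rim=np.array([.674,.2215]); x=np.array([np.cos(yaw),np.sin(yaw)]); y=np.array([-x[1],x[0]])
o=manip.get_obs(); print(o["clock"],o["position"],o["ft_force"],o["torque"],o["grip_width"],o["grasp_force"])
ims=[]
for n in ["side","top"]:
    p,M=shot(n); save(p,n+"7.png")
    for l in ["tray_bar","tray_lip","tray_heel","tail_bar","blank0_c","blank1_c","blank2_c"]:
        for d in manip.tip_of(p,l)[:3]:
            X=w(M,d["position"]); print(n,l,round(d["conf"],2),np.round(X,4),"tubframe",np.round([(X[:2]-rim)@x,(X[:2]-rim)@y],4))
a=cv2.imread("pics/side7.png")[170:370,100:300]; b=cv2.imread("pics/top7.png")[100:300,170:370]
cv2.imwrite("pics/c7.png",cv2.resize(np.hstack([a,b]),None,fx=2,fy=2,interpolation=2))
E
```

```text
20.075 [0.59041026 0.23045833 0.43426908] [ 0.70665061 -0.32547003 -2.66952307] [-0.02017725  0.16958986  0.02869951] 0.10218615370106379 24.300574958324432
side tray_bar 0.92 [0.6855 0.2203 0.2071] tubframe [0.0116 0.    ]
side tray_lip 0.75 [0.6907 0.2182 0.0613] tubframe [ 0.0169 -0.0014]
side tray_lip 0.35 [0.6427 0.2231 0.1428] tubframe [-0.0313 -0.0018]
side tray_lip 0.27 [ 6.747e-01  2.237e-01 -5.000e-04] tubframe [0.0005 0.0023]
side tray_heel 0.92 [0.6631 0.2215 0.0939] tubframe [-0.0108 -0.0012]
side tail_bar 0.8 [0.5865 0.2339 0.2735] tubframe [-0.0883  0.0028]
side blank0_c 0.47 [ 0.3285 -0.3094  0.0028] tubframe [-0.2862 -0.5652]
side blank1_c 0.78 [ 5.501e-01 -2.340e-02  3.000e-04] tubframe [-0.0967 -0.2569]
side blank2_c 0.46 [0.7577 0.2528 0.0085] tubframe [0.0798 0.0401]
side blank2_c 0.33 [0.6651 0.2228 0.0937] tubframe [-0.009   0.0003]
top tray_bar 0.58 [0.683  0.2189 0.2059] tubframe [ 0.0093 -0.0016]
top tray_bar 0.42 [ 0.4479 -0.4848 -0.0006] tubframe [-0.1485 -0.7266]
top tray_lip 0.83 [0.6901 0.2166 0.062 ] tubframe [ 0.0165 -0.0032]
top tray_heel 0.9 [0.6654 0.2194 0.0981] tubframe [-0.0083 -0.0031]
top blank0_c 0.6 [0.7419 0.1683 0.0086] tubframe [ 0.0733 -0.0455]
top blank0_c 0.5 [ 0.6333  0.44   -0.0043] tubframe [-0.0641  0.2128]
top blank0_c 0.32 [0.7478 0.2118 0.0147] tubframe [ 0.0744 -0.0016]
top blank1_c 0.75 [0.7442 0.2126 0.0139] tubframe [ 0.0707 -0.0013]
top blank1_c 0.62 [ 0.5525 -0.0267  0.002 ] tubframe [-0.094  -0.2599]
top blank1_c 0.53 [0.7535 0.2506 0.0069] tubframe [0.0759 0.0375]
top blank2_c 0.67 [0.7509 0.2473 0.0081] tubframe [0.0736 0.0339]
```

View pics/c7.png

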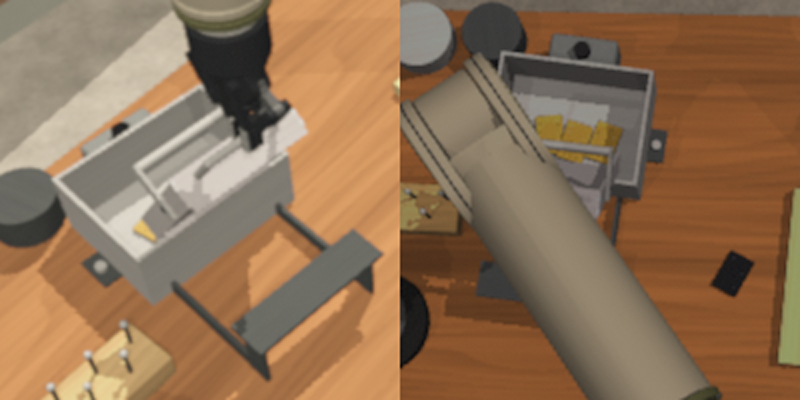

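All three brass blanks lie in the tub (right panel ~548,127, 578,132, 605,135) and the tray is empty and still hooked. I'll lower it back along the same arc.

Request:
move_arm --plan '[0, 0, 0, 0, -0.0045, 0.002, 0, 0, 0, 0, 0, -0.0097, 0.0049, 0, 0, 0, 0, 0, -0.0222, 0.0121, 0, 0, 0, 0, 0, -0.0342, 0.0201, 0, 0, 0, 0, 0, -0.0455, 0.029, 0, 0, 0, 0, 0, -0.0563, 0.0386, 0, 0, 0, 0, 0, -0.0663, 0.0489, 0, 0, 0, 0, 0, -0.0756, 0.0599, 0, 0, 0, 0, 0, -0.0841, 0.0716, 0, 0, 0, 0, 0, -0.0917, 0.0838, 0, 0, 0, 0, 0, -0.0985, 0.0965, 0, 0, 0, 0, 0, -0.0985, 0.0965, 0]'

```text
clock: 22.38
position: [0.4919, 0.2411, 0.3367]
ee_rot: [0.744, 0.668, -0.001, -0.0]
ft_force: [-0.1, -0.0, 0.1]
grip_width: 0.098
grasp_force: 24.5
```

Request:
move_arm --plan '[0, 0, 0, 0, -0.0059, 0.0131, 0, 0, 0, 0, 0, -0.0108, 0.0266, 0, 0, 0, 0, 0, -0.0148, 0.0405, 0, 0, 0, 0, 0, -0.0164, 0.0475, 0, 0, 0, 0, 0, -0.0179, 0.0545, 0, 0, 0, 0, 0, -0.0184, 0.0581, 0, 0, 0, 0, 0, -0.0189, 0.0617, 0, 0, 0, 0, 0, -0.0192, 0.064, 0, 0, 0, 0, 0, -0.0194, 0.0655, 0, 0, 0, 0, 0, -0.0196, 0.0665, 0, 0, 0, 0, 0, -0.0196, 0.067, 0, 0, 0, 0, 0, -0.0196, 0.067, 0]'

```text
clock: 23.88
position: [0.4724, 0.244, 0.2715]
ee_rot: [0.744, 0.668, -0.0, -0.0]
ft_force: [-6.7, -0.3, 8.7]
grip_width: 0.104
grasp_force: 25.7
```

```bash
python3 - <<'E'
from h import *
yaw=np.radians(-6.2); rim=np.array([.674,.2215]); x=np.array([np.cos(yaw),np.sin(yaw)]); y=np.array([-x[1],x[0]])
o=manip.get_obs(); print(o["clock"],o["position"],o["ft_force"],o["torque"])
for n in ["side","top"]:
    p,M=shot(n); save(p,n+"8.png")
    for l in ["tray_bar","tray_lip","tray_heel","tail_bar","tray","tub"]:
        for d in manip.tip_of(p,l)[:1]:
            X=w(M,d["position"]); print(n,l,round(d["conf"],2),np.round(X,4),"tubframe",np.round([(X[:2]-rim)@x,(X[:2]-rim)@y],4))
a=cv2.imread("pics/side8.png")[180:370,110:320]
cv2.imwrite("pics/c8.png",cv2.resize(a,None,fx=3,fy=3,interpolation=2))
E
```

```text
23.875 [0.47240857 0.24401897 0.27147568] [-6.71324266 -0.31846935  8.72406438] [-0.0667122   1.37924741 -0.07018178]
side tray_bar 0.61 [0.5714 0.2302 0.1615] tubframe [-0.1029 -0.0024]
side tray_lip 0.95 [0.6999 0.216  0.1025] tubframe [ 0.0263 -0.0027]
side tray_heel 0.95 [0.6623 0.2237 0.0979] tubframe [-0.0119  0.0009]
side tail_bar 0.93 [0.4679 0.2487 0.1078] tubframe [-0.2078  0.0048]
side tray 0.69 [0.5779 0.2317 0.0879] tubframe [-0.0967 -0.0002]
top tray_bar 0.67 [0.6986 0.213  0.1044] tubframe [ 0.0254 -0.0058]
top tray_lip 0.73 [0.6995 0.214  0.1046] tubframe [ 0.0261 -0.0047]
top tray_heel 0.7 [0.6575 0.22   0.104 ] tubframe [-0.0163 -0.0032]
top tray 0.65 [0.5802 0.2274 0.0903] tubframe [-0.0939 -0.0042]
top tub 0.43 [0.7494 0.2466 0.0057] tubframe [0.0723 0.0331]
```

View pics/c8.png

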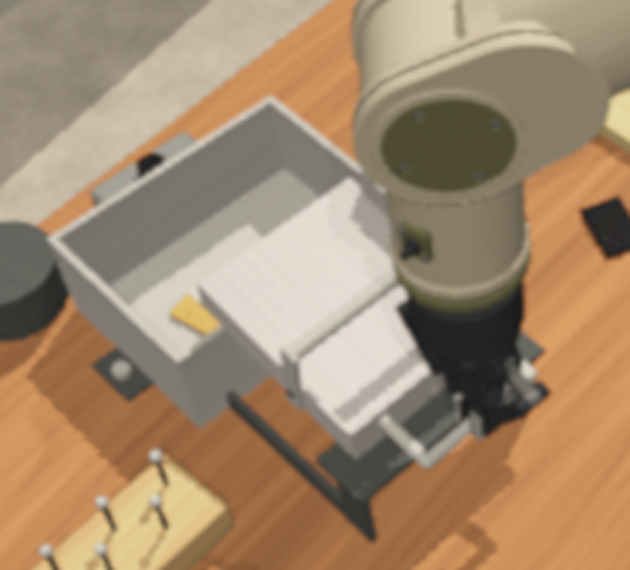

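The tail is on the rest but the nose is about 5° high: lip z is ~0.103 and should be 0.082. The bar did not turn freely in the grip. I'll turn the tool nose-down about the bar while raising it slightly, so the nose settles gently.

Request:
move_arm --plan '[0, 0, 0, 0, 0, -0.001, 0, 0.02, 0, 0, 0, 0.0033, -0.0018, 0, 0.04, 0, 0, 0, 0.0065, -0.0024, 0, 0.06, 0, 0, 0, 0.0098, -0.0028, 0, 0.08, 0, 0, 0, 0.013, -0.0032, 0, 0.09, 0, 0, 0, 0.0147, -0.0034, 0, 0.09, 0, 0, 0, 0.0147, -0.0034, 0]'

```text
clock: 25.45
position: [0.4887, 0.2419, 0.2752]
ee_rot: [0.744, 0.667, -0.029, -0.033]
ft_force: [3.4, 0.8, 6.1]
grip_width: 0.103
grasp_force: 25.4
```

```bash
cat > chk.py <<'E'
from h import *
yaw=np.radians(-6.2); rim=np.array([.674,.2215]); x=np.array([np.cos(yaw),np.sin(yaw)]); y=np.array([-x[1],x[0]])
o=manip.get_obs(); print(o["clock"],o["position"],o["ft_force"],o["torque"])
for n in ["side","top","side"]:
    p,M=shot(n)
    for l in ["tray_bar","tray_lip","tray_heel","tail_bar","tray"]:
        for d in manip.tip_of(p,l)[:1]:
            X=w(M,d["position"]); print(n,l,round(d["conf"],2),np.round(X,4),"tubframe",np.round([(X[:2]-rim)@x,(X[:2]-rim)@y],4))
E
python3 chk.py
```

```text
25.45 [0.48870479 0.24189446 0.27521726] [3.41931772 0.75150072 6.08549672] [ 0.17841229 -0.90573752 -0.07509474]
side tray_bar 0.9 [0.5804 0.2318 0.1575] tubframe [-0.0942  0.0001]
side tray_lip 0.64 [0.7028 0.2152 0.0896] tubframe [ 0.0293 -0.0032]
side tail_bar 0.79 [0.4709 0.2462 0.1142] tubframe [-0.2046  0.0027]
side tray 0.81 [0.5794 0.2339 0.0806] tubframe [-0.0954  0.0021]
top tray_bar 0.6 [0.5749 0.2297 0.1564] tubframe [-0.0995 -0.0025]
top tray_lip 0.79 [0.7016 0.2126 0.0872] tubframe [ 0.0284 -0.0059]
top tray_heel 0.73 [0.6575 0.2194 0.0906] tubframe [-0.0162 -0.0039]
top tail_bar 0.37 [0.7432 0.1677 0.009 ] tubframe [ 0.0746 -0.046 ]
top tray 0.84 [0.579  0.2277 0.0821] tubframe [-0.0951 -0.0041]
side tray_bar 0.63 [0.5786 0.2333 0.158 ] tubframe [-0.0961  0.0014]
side tray_lip 0.94 [0.7033 0.2158 0.0896] tubframe [ 0.0297 -0.0025]
side tray_heel 0.57 [0.6637 0.2234 0.085 ] tubframe [-0.0104  0.0007]
side tail_bar 0.66 [0.4693 0.2442 0.1132] tubframe [-0.206   0.0005]
side tray 0.93 [0.5784 0.2351 0.0816] tubframe [-0.0965  0.0032]
```

Request:
move_arm --plan '[0.02, 0, 0, 0, 0.0028, -0.0006, 0, 0.04, 0, 0, 0, 0.0058, -0.001, 0, 0.06, 0, 0, 0, 0.0088, -0.001, 0, 0.07, 0, 0, 0, 0.0105, -0.001, 0, 0.07, 0, 0, 0, 0.0105, -0.001, 0]'

```text
clock: 26.98
position: [0.4986, 0.2403, 0.2742]
ee_rot: [0.742, 0.666, -0.054, -0.06]
ft_force: [3.7, -0.7, 4.1]
grip_width: 0.105
grasp_force: 25.5
```

```bash
python3 chk.py
```

```text
26.975 [0.49856081 0.24032303 0.27415318] [ 3.69462766 -0.65505262  4.0951927 ] [-5.16691699e-04 -9.73078088e-01  1.87007200e-02]
side tray_bar 0.82 [0.5764 0.232  0.1587] tubframe [-0.0982 -0.0001]
side tray_lip 0.56 [0.6997 0.2165 0.0848] tubframe [ 0.0261 -0.0022]
side tail_bar 0.94 [0.4686 0.2452 0.1135] tubframe [-0.2068  0.0014]
side tray 0.73 [0.5744 0.2343 0.0808] tubframe [-0.1004  0.0019]
top tray_bar 0.76 [0.5758 0.228  0.1556] tubframe [-0.0983 -0.0042]
top tray_lip 0.97 [0.6999 0.2149 0.0837] tubframe [ 0.0265 -0.0037]
top tray_heel 0.64 [0.6589 0.2185 0.0864] tubframe [-0.0147 -0.0046]
top tail_bar 0.64 [0.754  0.2509 0.008 ] tubframe [0.0763 0.0379]
top tray 0.56 [0.5735 0.2262 0.0821] tubframe [-0.1004 -0.0062]
side tray_bar 0.88 [0.5783 0.2324 0.1569] tubframe [-0.0963  0.0005]
side tray_lip 0.64 [0.6983 0.2172 0.0851] tubframe [ 0.0247 -0.0017]
side tray_heel 0.82 [0.6592 0.224  0.082 ] tubframe [-0.015   0.0008]
side tail_bar 0.95 [0.4672 0.245  0.1124] tubframe [-0.2081  0.001 ]
side tray 0.84 [0.5738 0.2319 0.0796] tubframe [-0.1008 -0.0005]
```

Request:
move_arm --plan '[0.02, 0, 0, 0, 0.0028, -0.0002, 0, 0.04, 0, 0, 0, 0.0058, -0.0002, 0, 0.06, 0, 0, 0, 0.0088, -0.0002, 0, 0.06, 0, 0, 0, 0.0088, -0.0002, 0]' --squeeze 20

```text
clock: 28.38
position: [0.5073, 0.2394, 0.2728]
ee_rot: [0.74, 0.664, -0.074, -0.082]
ft_force: [4.4, -0.2, 4.3]
grip_width: 0.103
grasp_force: 25.7
```

```bash
python3 chk.py
```

```text
28.375 [0.50730483 0.23940121 0.27284418] [ 4.37178133 -0.24890283  4.33843712] [-0.18315662 -0.96109852  0.05292222]
side tray_bar 0.89 [0.5775 0.2316 0.1549] tubframe [-0.097  -0.0003]
side tray_lip 0.95 [0.699  0.2181 0.0811] tubframe [ 0.0252 -0.0007]
side tray_heel 0.9 [0.6551 0.2246 0.0819] tubframe [-0.0191  0.001 ]
side tail_bar 0.9 [0.4665 0.2466 0.1132] tubframe [-0.209   0.0026]
side tray 0.84 [0.5728 0.2368 0.0813] tubframe [-0.1022  0.0042]
top tray_bar 0.96 [0.5723 0.2324 0.1564] tubframe [-0.1023 -0.0002]
top tray_lip 0.71 [0.6602 0.2166 0.0857] tubframe [-0.0132 -0.0063]
top tray_heel 0.62 [0.6568 0.2201 0.0824] tubframe [-0.017  -0.0033]
side tray_bar 0.68 [0.5761 0.2334 0.1548] tubframe [-0.0986  0.0013]
side tray_lip 0.71 [0.7001 0.2205 0.082 ] tubframe [0.0261 0.0019]
side tray_heel 0.68 [0.659  0.2222 0.0806] tubframe [-0.015 -0.001]
side tray 0.72 [0.5685 0.2329 0.0787] tubframe [-0.1061 -0.    ]
```

It is level now (lip z 0.082, heel 0.081, tail bar 0.113). I'll release and leave straight up.

Request:
move_arm --plan '[0, 0, 0, 0, 0, 0, 0.014, 0, 0, 0, 0, 0, 0, 0.02, 0, 0, 0, 0, 0, 0, 0.034, 0, 0, 0, 0, 0, 0, 0.034, 0, 0, 0, 0, -0.0022, -0.01, 0.034, 0, 0, 0, 0, -0.0065, -0.029, 0.034, 0, 0, 0, 0, -0.013, -0.0585, 0.034, 0, 0, 0, 0, -0.024, -0.1075, 0.034, 0, 0, 0, 0, -0.035, -0.156, 0.034, 0, 0, 0, 0, -0.035, -0.156, 0.034]'

```text
clock: 30.52
position: [0.5067, 0.2405, 0.4383]
ee_rot: [0.74, 0.664, -0.07, -0.08]
ft_force: [-1.5, 0.2, -1.5]
grip_width: 0.398
grasp_force: 0.0
```

```bash
python3 chk.py; python3 - <<'E'
from h import *
p,M=shot("side"); q,N=shot("top")
for l in ["blank0_c","blank1_c","blank2_c","jar","vise","burr_block"]:
    for d in manip.tip_of(q,l)[:3]: print(l,round(d["conf"],2),np.round(w(N,d["position"]),3))
a=p["color"][170:370,110:310,::-1]; b=q["color"][100:300,170:370,::-1]
cv2.imwrite("pics/c9.png",cv2.resize(np.hstack([a,b]),None,fx=2,fy=2,interpolation=2))
E
```

```text
30.525 [0.50670585 0.24047339 0.43831364] [-1.4765785   0.19446918 -1.46942475] [-0.02303014 -0.22825713 -0.01614644]
side tray_bar 0.65 [0.5778 0.2294 0.1576] tubframe [-0.0965 -0.0025]
side tray_lip 0.83 [0.6999 0.2181 0.0769] tubframe [ 0.0261 -0.0006]
side tray_heel 0.84 [0.6588 0.2237 0.0786] tubframe [-0.0154  0.0006]
side tail_bar 0.67 [0.4637 0.2486 0.1145] tubframe [-0.212   0.0042]
side tray 0.81 [0.574  0.2358 0.0782] tubframe [-0.101   0.0034]
top tray_bar 0.87 [0.577  0.231  0.1564] tubframe [-0.0975 -0.0011]
top tray_lip 0.8 [0.701  0.2149 0.0806] tubframe [ 0.0276 -0.0036]
top tray_heel 0.88 [0.6594 0.2182 0.0849] tubframe [-0.0142 -0.0049]
top tail_bar 0.3 [0.5749 0.2259 0.0784] tubframe [-0.099  -0.0063]
top tray 0.69 [0.5736 0.228  0.0806] tubframe [-0.1005 -0.0044]
side tray_bar 0.76 [0.5816 0.2305 0.1547] tubframe [-0.0928 -0.001 ]
side tray_lip 0.65 [0.6939 0.2185 0.0811] tubframe [ 0.0201 -0.0008]
side tray_heel 0.61 [0.6578 0.224  0.079 ] tubframe [-0.0164  0.0008]
side tail_bar 0.92 [0.4671 0.2465 0.1141] tubframe [-0.2084  0.0025]
side tray 0.87 [0.5741 0.2345 0.0781] tubframe [-0.1007  0.0022]
blank0_c 0.78 [ 0.325 -0.31   0.002]
blank0_c 0.66 [0.743 0.165 0.012]
blank1_c 0.75 [ 0.553 -0.025  0.002]
blank1_c 0.56 [0.742 0.211 0.012]
blank2_c 0.74 [0.755 0.25  0.008]
jar 0.71 [ 0.619 -0.445  0.002]
vise 0.76 [0.472 0.486 0.001]
burr_block 0.58 [ 0.634  0.44  -0.003]
```

View pics/c9.png

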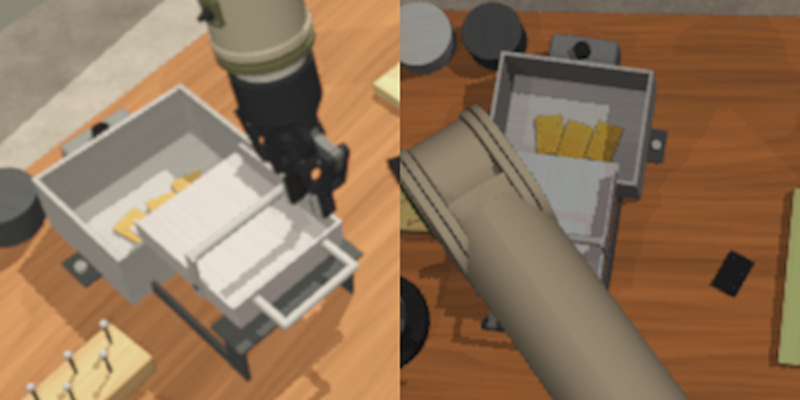

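The empty tray lies level and hooked, with all three blanks in the tub and the gripper clear. The bystanders located in the top view are at their earlier positions.

```bash
python3 -c "
from workcell import manip; print(manip.hand_in())"
```

```text
the job is handed in; nothing more can be done
None
```

The job is handed in at about 31 s of the 67 s allowed: all three brass blanks are in the tub, and the empty tray lies level, hooked on the rim and released; on the way down its nose hung about 5° high and was eased level before release. The vise, burr block and jar measured in place and the white and black look-alikes were left alone; I did not re-measure the screwdriver.

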